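Put the bottle stoppers away in the narrow-necked jar

ROBOT

A 6-joint arm with a two-finger parallel gripper is mounted at the origin on a cart in front of the work surface, level with it; the furniture and walls round the work are solid. World frame = base frame: x ahead of the robot, y to its left, z up, the work surface at z = 0. Lengths are in m, angles in rad, forces in N, time in s.
With the tool pointing down it reaches from about 0.25 to 0.725 m from the base axis. Payload 9.7 kg.
Tool frame: the origin (TCP) lies at the very end of the fingers, on their centre line; the grasp point (between the pads) lies 19 mm behind it; z points along the fingers, y is the line along which they close (so a half turn about z gives the same grasp; the last joint's range is limited). The gripper opens to 85 mm and grips with 20 to 120 N. Pads are 22 mm wide; open, the fingers measure 114 mm over their backs; the gripper's body (76 mm by 85 mm) begins 54 mm behind the grasp point. The pads swing forward as they close: fully open they stand 13 mm farther back than shut.
Start: joints at [1.195, 0.087, 0.176, 1.66, 0, 1.571], TCP at [0.202, 0.512, 0.231] pointing down, gripper open.
Joint ranges: [-3.13, 3.13], [-0.85, 1.81], [-1.15, 1.24], [-2.2, 2.28], [-1.44, 1.52], [-3.14, 3.14]. Speed limits (rad/s): [2.22, 2.22, 2.57, 3.14, 3.14, 3.14].

INTERFACE

Orientations are given as a 3x3 rotation matrix whose columns are the frame's x, y, z axes.
In Python, from rig import get_state, cams, workorder gives the robot as it stands.
- The arm moves only by the tool step_arm, never from a script. Its argument "plan" is one flat list of numbers, 4 for each row, row after row: the shift along the tool's x, y, z normalised to -1 to 1, where 1 is 0.3 m, then the turn about the tool's z normalised to -1 to 1, where 1 is 360 degrees. In form: [x, y, z, yaw, x, y, z, yaw, ...]. A call has 1 to 12 rows; each row is the pose to reach, as a shift and turn from the pose commanded when the call began, along the tool's axes at that moment, turning the shorter way round; what a row does not reach only later rows make up. A row lasts 1/10 s, in which the tool goes at most 50 mm and 8.59 degrees, less where a joint would pass 70% of its speed; a pose out of reach is approached as far as the arm can. A call with a number of a shift or a turn outside -1 to 1 is refused whole. A call with a gripper value outside its range is refused whole. "jaw" is the closure, from -1 (fully open) to 1 (shut), so that 0 is half open, set as the call begins (left out, the last holds). The fingers move at their own pace and stop on an object; "newtons" is the grip in N (left out, the last holds). Time passes only in rows, so rows that repeat a pose let the fingers close. It gives the time, the measured TCP pose, the force, the opening and the grip force at its end, in the units of the state.
- get_state(): the state, without advancing time (a new reading comes with each control period).
- cams.read_camera(name): name is "scene" or "top" or "wrist"; returns (picture, depth): 400x640x3 uint8, red, green, blue; 400x640 float32, m along the optical axis (not along the pixel's ray), 0 where there is no reading.
- cams.camera_info(name): a dict with "fx", "fy", "cx", "cy" (pixels), "R" (3x3) and "t" (3): a world point X has camera coordinates R X + t; the wrist camera has in their place "hand_eye" (4x4, takes a point from camera to tool coordinates, whose origin is the TCP and whose axes are the flange's). Camera axes: x right, y down, z forward; pixel columns grow to the right and rows downward; lengths in m; the calibration is good to about 2 mm. A picture is of the moment at which its call begins: read the wrist's pose just before it. camera_info takes no time and is no camera call.
- workorder.job_done(): hands the job in; it is judged then, once.
The state is a dict: "t": time; "qpos": joint angles; "joint_velocities": joint speeds; "joint_efforts": joint torques, N m; "ee_pos": TCP position; "orientation": TCP orientation; "force": force on the tool from outside, world axes, zero at the start; "moment": the same for the moment, N m; "grip_width": opening from 0.0 (shut) to 1.0 (fully open); "grip_force": force on a finger pad.
Only numpy, scipy, OpenCV 4.12 (cv2) and the standard library are available. Lean on these libraries where they do the work, as an engineer would, in place of code of your own. Each camera call takes 0.05 s, during which the arm holds its last target. There are 200 camera calls.

TASK

Put the two loose bottle stoppers away: pick them up and drop them, one at a time, through the narrow neck of the stoneware jar so that both end up down inside it. Keep the jar standing about where it is, and do not knock over the drinking glass beside it.

Things in the scene. Friction and masses are not known exactly. Their poses are not given: they have to be found in the camera images.
- jar_mouth (a point): Centre of the mouth, in the plane of the rim, of an open stoneware jar in plain reddish-brown terracotta: 160 mm tall, belly 124 mm wide, narrowing to a neck. The rim is 80 mm across outside; the narrowest clear opening of the neck is 64 mm, from about 14 to 32 mm below the rim, and below that the jar widens again; inner floor 152 mm below the rim, wall 4 mm. z points up along the jar's axis. The jar is loose, 1.3 kg, and stands on the worktop (z = 0).
- ball_stopper_mid (a point): Middle (half-way up) of a bottle stopper with a rounded, ball-like head 36 mm across and a cork 20 mm across, 52 mm tall in all, about 45 g. It stands upside down, head on the worktop and cork upward: the head fills the lower 28 mm, the cork runs from 2 mm to 26 mm above this point. z points up along the cork. Easily pinched by the cork from above, at any yaw.
- flat_stopper_mid (a point): Middle (half-way up) of a bottle stopper with a flat, pale disc-like head 35 mm across and a cork 20 mm across, 42 mm tall in all, about 45 g. It stands upside down, head on the worktop and cork upward: the head fills the lower 18 mm, the cork runs from 3 mm below to 21 mm above this point. z points up along the cork. Easily pinched by the cork from above, at any yaw.
- glass_mid (a point): Middle (half-way up) of a plain straight empty drinking glass, 60 mm across and 104 mm tall, loose, standing upright on the worktop to the left of the jar; not to be used or knocked over. z points up.

How it is judged:
By the outcome, as a careful person would: the job done as asked, in the order asked, and still so for the second after the job is handed in, with the robot touching nothing.
It also fails if it takes over 54 s, if anything falls off the work surface, if the arm or the gripper's body presses on something with over 40 N, if the wrist force passes 120 N, or if a joint passes its speed limit or range.

## Working session

There is one attempt and no reset: what is moved stays moved. The work goes in short steps, Python scripts to look and compute and a tool call to move; the robot and the scene stay as the last step left them, time stands still between calls to the robot, and variables do not carry over. Pictures are saved under pics/ and viewed, at most 10 in all, crops included, and the job is handed in when it is done.

Besides the shell and the picture viewer there is one more tool, called after "Request:" as name(argument=value, ...) on one line, values as JSON. step_arm: Moves the arm, as the interface text tells. Its arguments: {"type":"object","properties":{"plan":{"type":"array","items":{"type":"number"}},"jaw":{"type":"number"},"newtons":{"type":"number"}},"required":["plan"]}

```bash
mkdir -p pics; ls; python3 - <<'E'
from rig import get_state, cams, workorder
import cv2, numpy as np
s=get_state(); print(s['t'],s['ee_pos'],np.round(s['orientation'],3),s['grip_width'])
for n in ['scene','top']:
    p,d=cams.read_camera(n); cv2.imwrite(f'pics/{n}0.png',p[:,:,::-1]); np.save(f'pics/{n}0.npy',d)
    print(n,cams.camera_info(n))
E
```

```text
pics
0.0 [0.20177034 0.51141087 0.23057286] [[-0.93   0.367 -0.001]
 [ 0.367  0.93  -0.001]
 [ 0.    -0.001 -1.   ]] 0.9968219513982564
scene {'fx': 475.5065579320465, 'fy': 475.5065579320465, 'cx': 322.7877108512072, 'cy': 201.38549188140604, 'R': array([[ 0.48487653, -0.87428349,  0.02287196],
       [-0.44979498, -0.27171328, -0.85079749],
       [ 0.75005281,  0.40224405, -0.52499572]]), 't': array([-0.17805935,  0.33978885,  0.98696419])}
top {'fx': 470.39524767901474, 'fy': 470.39524767901474, 'cx': 318.61719692682755, 'cy': 199.8779041782789, 'R': array([[-0.0064956 , -0.99996849, -0.00456442],
       [-0.9900043 ,  0.00707383, -0.14085968],
       [ 0.14088753,  0.00360383, -0.99001905]]), 't': array([0.04386971, 0.49963536, 1.54759199])}
```

View pics/scene0.png

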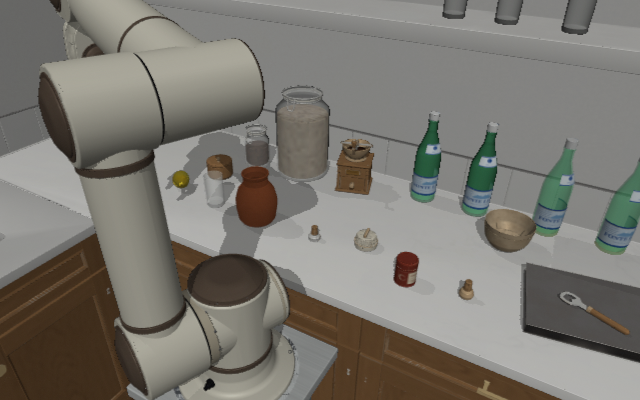

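View pics/top0.png

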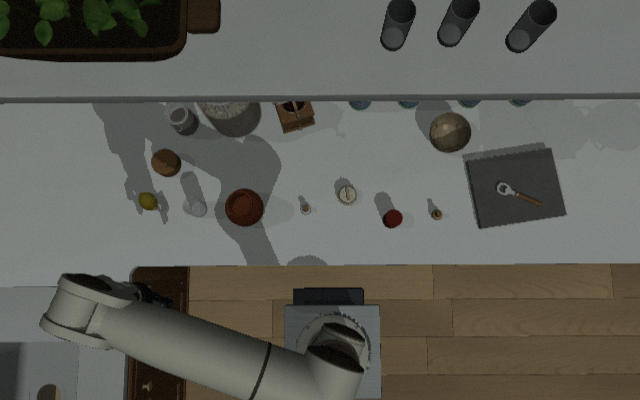

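The scene view shows the flat stopper at about (314,233), the ball stopper at (467,289), the jar rim at (256,173) and the glass at (214,190). In the top view they are at (305,208), (436,213), (244,206) and (199,208). I'll enlarge these next.

```bash
python3 - <<'E'
import cv2, numpy as np
a=cv2.imread('pics/top0.png'); s=cv2.imread('pics/scene0.png')
def c(im,x,y,w,h): return cv2.resize(im[y:y+h,x:x+w],(w*5,h*5),interpolation=cv2.INTER_CUBIC)
m=np.zeros((600,800,3),np.uint8)
def put(t,x,y): m[y:y+t.shape[0],x:x+t.shape[1]]=t
put(c(a,180,180,80,60),0,0)      # jar top
put(c(a,290,190,40,30),400,0); put(c(a,420,195,40,30),600,0)
put(c(s,295,215,40,40),400,200); put(c(s,447,265,40,40),600,200)
put(c(s,200,160,80,40),0,300)
put(c(a,420,195,40,30),600,400)
cv2.imwrite('pics/crop.png',m)
E
```

```text
(no output)
```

View pics/crop.png

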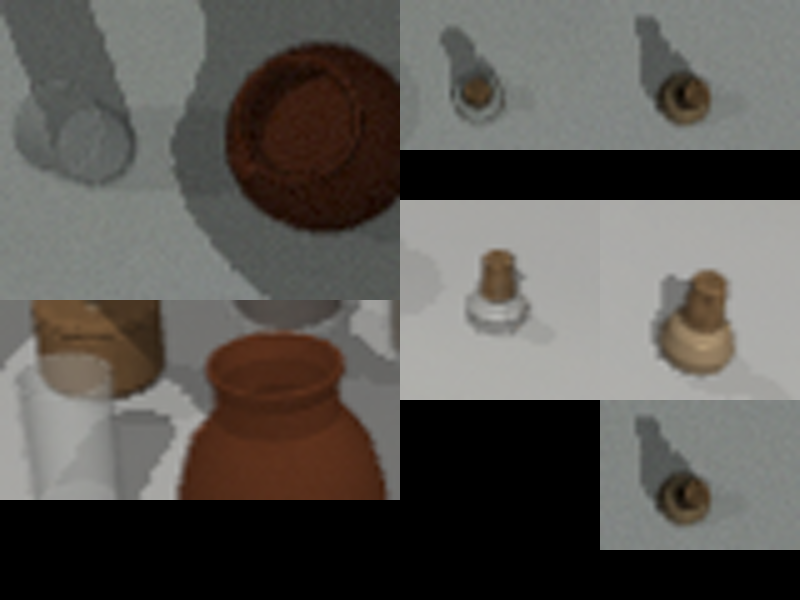

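The crop gives these pixel positions:

| Item | Top view | Scene view |
|---|---|---|
| Flat stopper, cork top | (305.4,208.2) | (314.4,226.0) |
| Ball stopper, cork top | (438,213.4) | (469,280.4) |
| Jar rim centre | (242,204.4) | (255,173.6) |
| Glass | base (199,208.6) | rim (213.4,174.4) |

```bash
cat > h.py <<'E'
import numpy as np
from rig import get_state, cams, workorder
def hit(n,u,v,z):
    c=cams.camera_info(n); r=c['R'].T@[(u-c['cx'])/c['fx'],(v-c['cy'])/c['fy'],1]; o=-c['R'].T@c['t']
    return o+r*(z-o[2])/r[2]
def shift(p):
    s=get_state(); d=s['orientation'].T@(np.array(p)-s['ee_pos']); return np.round(d/.3,4)
E
python3 - <<'E'
from h import *
for k,z,a,b in [('flat',.042,(305.4,208.2),(314.4,226)),('ball',.052,(438,213.4),(469,280.4)),('jar',.16,(242.2,204.4),(255,173.6))]:
    print(k,hit('top',*a,z).round(4),hit('scene',*b,z).round(4))
print(hit('top',199,208.6,0).round(4),hit('scene',213.4,174.4,.104).round(4))
print(cams.camera_info('wrist'))
E
```

```text
flat [0.4712 0.0848 0.042 ] [0.4692 0.0849 0.042 ]
ball [ 0.4495 -0.3547  0.052 ] [ 0.4483 -0.3587  0.052 ]
jar [0.4697 0.2767 0.16  ] [0.4614 0.2784 0.16  ]
[0.4776 0.4518 0.    ] [0.4734 0.4477 0.104 ]
{'fx': 282.0131550188344, 'fy': 282.0131550188344, 'cx': 325.7720235033774, 'cy': 197.73821208159114, 'hand_eye': array([[ 1.09563583e-03, -9.64548150e-01, -2.63904653e-01,
         6.65279288e-02],
       [ 9.99999384e-01,  1.10379372e-03,  1.17364257e-04,
         6.05906911e-04],
       [ 1.78092820e-04, -2.63904619e-01,  9.64548765e-01,
        -1.42450927e-01],
       [ 0.00000000e+00,  0.00000000e+00,  0.00000000e+00,
         1.00000000e+00]])}
```

```bash
python3 - <<'E'
from h import *
print(shift([.470,.085,.15]), shift([.470,.085,.23]))
E
```

```text
[-1.3534 -0.9938  0.27  ] [-1.3534 -0.9941  0.0033]
```

Request:
step_arm(plan=[-0.7, -0.5, 0, 0.08, -0.7, -0.5, 0, 0.08, -0.7, -0.5, 0, 0.08, -0.7, -0.5, 0, 0.08, -0.7, -0.5, 0, 0.08, -0.7, -0.5, 0, 0.08, -0.7, -0.5, 0, 0.08], jaw=-1)

```text
t: 0.8
ee_pos: [0.3428, 0.2939, 0.2312]
orientation: [[-0.636, 0.772, -0.0], [0.772, 0.636, 0.0], [0.0, 0.0, -1.0]]
force: [0.4, 0.7, -0.8]
grip_width: 1.0
grip_force: 0.0
```

```bash
python3 - <<'E'
from h import *
s=get_state();print(s['t'],s['ee_pos'],s['qpos'].round(3) if hasattr(s['qpos'],'round') else s['qpos'],s['force'])
print(shift([.470,.085,.15]))
E
```

```text
0.8 [0.34284673 0.29385695 0.23124691] [ 0.709 -0.147 -0.052  1.665  0.     1.59 ] [ 0.36428255  0.65684925 -0.77243036]
[-0.8068 -0.1156  0.2708]
```

Request:
step_arm(plan=[-0.81, -0.116, 0.1, 0.08, -0.81, -0.116, 0.1, 0.08, -0.81, -0.116, 0.1, 0.08, -0.81, -0.116, 0.1, 0.08, -0.81, -0.116, 0.1, 0.08, -0.81, -0.116, 0.1, 0.08, -0.81, -0.116, 0.27, 0.08, -0.81, -0.116, 0.27, 0.08, -0.81, -0.116, 0.27, 0.08, -0.81, -0.116, 0.27, 0.08])

```text
t: 1.8
ee_pos: [0.4712, 0.087, 0.1527]
orientation: [[-0.19, 0.982, 0.003], [0.982, 0.19, 0.001], [0.0, 0.003, -1.0]]
force: [0.6, 0.2, 0.9]
grip_width: 1.001
grip_force: 0.0
```

```bash
cat >> h.py <<'E'
def wrist(name):
    import cv2
    s=get_state(); p,d=cams.read_camera('wrist'); cv2.imwrite(f'pics/{name}.png',p[:,:,::-1])
    np.savez(f'pics/{name}.npz',R=s['orientation'],p=s['ee_pos'],d=d); print(s['t'],s['ee_pos'].round(4))
def whit(name,u,v,z):
    f=np.load(f'pics/{name}.npz'); c=cams.camera_info('wrist'); H=c['hand_eye']
    r=f['R']@H[:3,:3]@[(u-c['cx'])/c['fx'],(v-c['cy'])/c['fy'],1]; o=f['R']@H[:3,3]+f['p']
    return o+r*(z-o[2])/r[2]
E
python3 -c "
from h import *
wrist('w1')"
```

```text
1.8 [0.4712 0.087  0.1527]
```

View pics/w1.png

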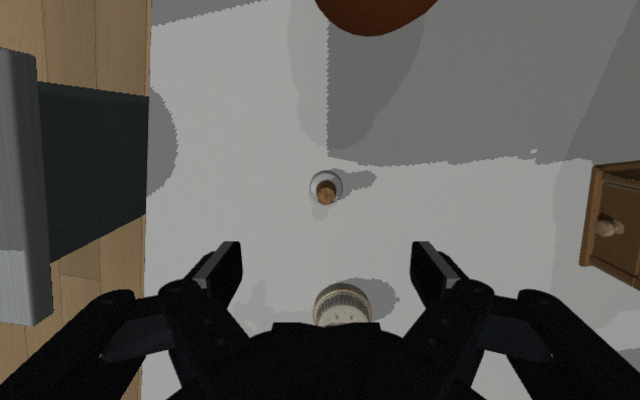

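The wrist view shows the flat stopper's cork top at about (326,197), between the open fingers. The jar's edge is at the top of the frame.

```bash
python3 -c "
from h import *
q=whit('w1',326,197,.042);print(q, whit('w1',326,186,.018)); 
print(shift([q[0],q[1],.0205]),get_state()['ee_pos'])"
```

```text
[0.47254183 0.08578525 0.042     ] [0.47166263 0.09068488 0.018     ]
[-0.0043  0.0013  0.4414] [0.47145949 0.08687632 0.15291312]
```

Request:
step_arm(plan=[-0.004, 0, 0.2, 0, -0.004, 0, 0.36, 0, -0.004, 0, 0.4, 0, -0.004, 0, 0.42, 0, -0.004, 0, 0.42, 0, -0.004, 0, 0.42, 0, -0.004, 0, 0.42, 0])

```text
t: 2.55
ee_pos: [0.4721, 0.0849, 0.0264]
orientation: [[-0.189, 0.982, 0.003], [0.982, 0.189, 0.001], [-0.0, 0.003, -1.0]]
force: [0.7, 0.4, 0.4]
grip_width: 1.0
grip_force: 0.0
```

Request:
step_arm(plan=[0, 0, 0.017, 0, 0, 0, 0.017, 0, 0, 0, 0.017, 0])

```text
t: 2.85
ee_pos: [0.4707, 0.0846, 0.0192]
orientation: [[-0.189, 0.982, -0.0], [0.982, 0.189, -0.0], [0.0, -0.0, -1.0]]
force: [0.6, -0.1, 0.3]
grip_width: 0.998
grip_force: 0.0
```

Request:
step_arm(plan=[0, 0, 0, 0, 0, 0, 0, 0, 0, 0, 0, 0, 0, 0, 0, 0, 0, 0, 0, 0, 0, 0, 0, 0, 0, 0, 0, 0, 0, 0, 0, 0, 0, 0, 0, 0, 0, 0, 0, 0], jaw=1, newtons=40)

```text
t: 3.85
ee_pos: [0.4708, 0.0846, 0.0194]
orientation: [[-0.189, 0.982, 0.0], [0.982, 0.189, 0.0], [0.0, 0.0, -1.0]]
force: [-0.5, 1.0, 5.4]
grip_width: 0.205
grip_force: 39.3
```

Request:
step_arm(plan=[0, 0, -0.1, 0, 0, 0, -0.25, 0, 0, 0, -0.4, 0, 0, 0, -0.55, 0, 0, 0, -0.7, 0, 0, 0, -0.74, 0, 0, 0, -0.74, 0, 0, 0, -0.74, 0])

```text
t: 4.65
ee_pos: [0.4705, 0.0845, 0.2396]
orientation: [[-0.189, 0.982, -0.002], [0.982, 0.189, -0.0], [0.0, -0.002, -1.0]]
force: [-0.5, 0.2, -1.5]
grip_width: 0.206
grip_force: 39.3
```

```bash
python3 -c "
from h import *
wrist('w2'); print(get_state()['grip_width'],get_state()['grip_force'], shift([.468,.277,.24]))"
```

```text
4.65 [0.4705 0.0845 0.2396]
0.20738732432926932 39.25954063015524 [ 0.6317  0.1137 -0.0033]
```

View pics/w2.png

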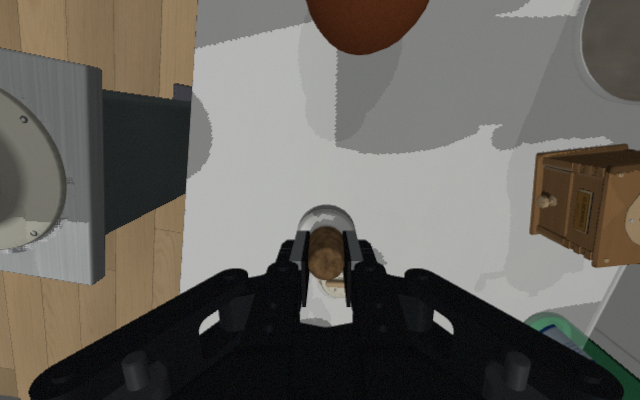

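The flat stopper is held upright in the jaws, with its head at (326,225). I'll move part way toward the jar and look down at the mouth.

Request:
step_arm(plan=[0.15, 0.03, 0, 0, 0.3, 0.06, 0, 0, 0.35, 0.07, 0, 0, 0.35, 0.07, 0, 0, 0.35, 0.07, 0, 0])

```text
t: 5.2
ee_pos: [0.4711, 0.1912, 0.24]
orientation: [[-0.189, 0.982, -0.002], [0.982, 0.189, -0.001], [-0.001, -0.002, -1.0]]
force: [0.4, 0.1, -1.3]
grip_width: 0.205
grip_force: 39.3
```

```bash
python3 -c "
from h import *
wrist('w3')"
```

```text
5.2 [0.4711 0.1912 0.24  ]
```

View pics/w3.png

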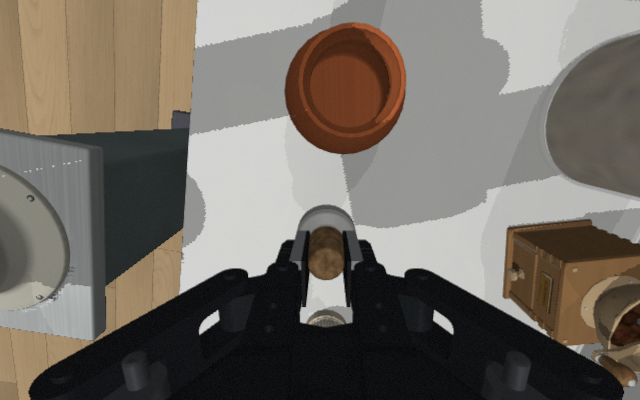

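The jar's rim spans about x 299–406 and y 22–132, so its centre is near (352,77).

```bash
python3 -c "
from h import *
q=whit('w3',352,77,.16);print(q); print([np.linalg.norm(whit('w3',*a,.16)-whit('w3',*b,.16)) for a,b in [((299,77),(406,77)),((352,22),(352,132))]])
print(shift([q[0],q[1],.24]))"
```

```text
[0.47171456 0.29096225 0.16      ]
[np.float64(0.07824793929327943), np.float64(0.07485409771351592)]
[0.3276 0.0643 0.0009]
```

```bash
python3 - <<'E'
from h import *
import cv2
def cloud(d,fx,fy,cx,cy):
    v,u=np.nonzero(d>0); Z=d[v,u]; return np.c_[(u-cx)/fx*Z,(v-cy)/fy*Z,Z]
c=cams.camera_info('wrist'); f=np.load('pics/w3.npz'); H=c['hand_eye']
P=cloud(f['d'],c['fx'],c['fy'],c['cx'],c['cy'])@H[:3,:3].T+H[:3,3]; P=P@f['R'].T+f['p']
T={'wrist':P}
for n in ['top','scene']:
    c=cams.camera_info(n); T[n]=(cloud(np.load(f'pics/{n}0.npy'),c['fx'],c['fy'],c['cx'],c['cy'])-c['t'])@c['R']
for n,P in T.items():
    for lo,hi in [(.15,.17),(.05,.10)]:
        m=(P[:,2]>lo)&(P[:,2]<hi)&(abs(P[:,0]-.47)<.08)&(abs(P[:,1]-.28)<.08)
        Q=P[m]; 
        if len(Q)>5: print(n,lo,len(Q),cv2.minEnclosingCircle(Q[:,:2].astype(np.float32)),Q[:,:2].min(0),Q[:,:2].max(0),np.median(Q[:,2]))
E
```

```text
wrist 0.15 3400 ((0.4719136953353882, 0.28742849826812744), 0.040200285613536835) [0.43248821 0.24757254] [0.51199745 0.32693888] 0.15858953630579462
wrist 0.05 703 ((0.4719089865684509, 0.2873240113258362), 0.06202365458011627) [0.41027412 0.22577795] [0.53211492 0.33848331] 0.08797114616165791
top 0.15 159 ((0.4740945100784302, 0.286772757768631), 0.04029352590441704) [0.43618085 0.24867967] [0.5123062  0.32410885] 0.15823233813371568
top 0.05 241 ((0.474954754114151, 0.2865235209465027), 0.06245831027626991) [0.41293824 0.22546467] [0.53581271 0.34700692] 0.08477576721601131
scene 0.15 184 ((0.47028058767318726, 0.28721752762794495), 0.04296586290001869) [0.42747074 0.24574702] [0.51300616 0.32736494] 0.15512947651844616
scene 0.05 670 ((0.4637751281261444, 0.2829514741897583), 0.06098852679133415) [0.40463086 0.22310598] [0.50605534 0.3359191 ] 0.07732188608238887
```

Request:
step_arm(plan=[0.15, 0.03, 0, 0, 0.28, 0.056, 0, 0, 0.313, 0.063, 0, 0, 0.313, 0.063, 0.1, 0, 0.313, 0.063, 0.2, 0, 0.313, 0.063, 0.227, 0, 0.313, 0.063, 0.227, 0, 0.313, 0.063, 0.227, 0, 0.313, 0.063, 0.227, 0])

```text
t: 6.15
ee_pos: [0.4731, 0.2874, 0.1749]
orientation: [[-0.188, 0.982, 0.002], [0.982, 0.188, 0.001], [0.001, 0.002, -1.0]]
force: [0.1, 0.0, 0.3]
grip_width: 0.205
grip_force: 39.3
```

Centred over the mouth. Now I'll release.

Request:
step_arm(plan=[0, 0, 0, 0, 0, 0, 0, 0, 0, 0, 0, 0, 0, 0, 0, 0, 0, 0, 0, 0, 0, 0, -0.1, 0, 0, 0, -0.22, 0, 0, 0, -0.22, 0, 0, 0, -0.22, 0], jaw=-1)

```text
t: 7.05
ee_pos: [0.4727, 0.2877, 0.2397]
orientation: [[-0.189, 0.982, 0.001], [0.982, 0.189, 0.001], [0.001, 0.001, -1.0]]
force: [-0.2, 0.5, -0.7]
grip_width: 1.001
grip_force: 0.0
```

```bash
python3 -c "
from h import *
import cv2
s=get_state();print(s['grip_width'],s['ee_pos'],s['force']);p,d=cams.read_camera('top'); cv2.imwrite('pics/t2.png',p[:,:,::-1])
print(shift([.449,-.356,.24]))"
```

```text
1.0013926368109716 [0.47272982 0.28765371 0.23972191] [-0.1986593   0.54756527 -0.68736674]
[-2.0917 -0.4812 -0.0043]
```

Request:
step_arm(plan=[-0.15, -0.03, 0, 0, -0.3, -0.06, 0, 0, -0.33, -0.063, 0, 0, -0.33, -0.063, 0, 0])

```text
t: 7.5
ee_pos: [0.4724, 0.1854, 0.2383]
orientation: [[-0.186, 0.983, -0.001], [0.983, 0.186, -0.0], [-0.0, -0.001, -1.0]]
force: [0.5, 0.1, -0.1]
grip_width: 0.998
grip_force: 0.0
```

```bash
python3 -c "
from h import *
wrist('w4'); print(shift([.460,-.1,.24]))"
```

```text
7.5 [0.4724 0.1854 0.2383]
[-0.9301 -0.2194 -0.0055]
```

View pics/w4.png

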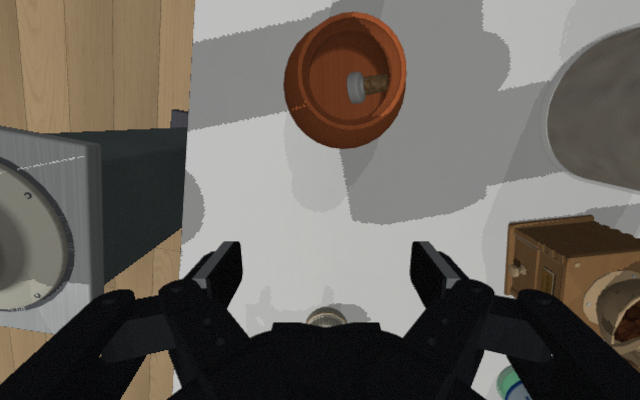

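The flat stopper lies inside the jar at (367,86), and the jar is still standing. The ball stopper is next.

Request:
step_arm(plan=[-0.17, -0.04, 0, 0.02, -0.34, -0.08, 0, 0.04, -0.5, -0.12, 0, 0.06, -0.66, -0.16, 0, 0.08, -0.82, -0.2, 0, 0.1, -0.93, -0.22, 0, 0.12, -0.93, -0.22, 0, 0.137, -0.93, -0.22, 0, 0.137])

```text
t: 8.35
ee_pos: [0.4607, -0.0998, 0.2384]
orientation: [[0.624, 0.782, -0.001], [0.782, -0.624, 0.001], [-0.0, -0.001, -1.0]]
force: [-0.3, 0.1, -0.2]
grip_width: 0.998
grip_force: 0.0
```

```bash
python3 -c "
from h import *
s=get_state();print(s['ee_pos'],s['qpos']); print(shift([.449,-.356,.17]))"
```

```text
[ 0.46069626 -0.09977593  0.23837963] [-2.13500872e-01 -9.64288440e-02  7.11838735e-03  1.67542861e+00
  3.61338515e-04  2.03088808e+00]
[-0.6918  0.5026  0.2275]
```

Request:
step_arm(plan=[-0.13, 0.095, 0, 0, -0.26, 0.19, 0, 0, -0.4, 0.29, 0, 0, -0.53, 0.385, 0, 0, -0.65, 0.47, 0.05, 0, -0.692, 0.503, 0.15, 0, -0.692, 0.503, 0.227, 0, -0.692, 0.503, 0.227, 0, -0.692, 0.503, 0.227, 0])

```text
t: 9.25
ee_pos: [0.4501, -0.355, 0.1712]
orientation: [[0.619, 0.785, -0.0], [0.785, -0.619, 0.001], [0.0, -0.001, -1.0]]
force: [0.2, 0.9, -0.4]
grip_width: 1.001
grip_force: 0.0
```

```bash
python3 -c "
from h import *
wrist('w5')
# depth points of the cork end (world z .045-.056) near the estimate
c=cams.camera_info('wrist'); f=np.load('pics/w5.npz'); H=c['hand_eye']; d=f['d']
v,u=np.nonzero(d>0); Z=d[v,u]; P=np.c_[(u-c['cx'])/c['fx']*Z,(v-c['cy'])/c['fy']*Z,Z]@H[:3,:3].T+H[:3,3]; P=P@f['R'].T+f['p']
for lo,hi in [(.047,.057),(.008,.02)]:
    m=(P[:,2]>lo)&(P[:,2]<hi)&(np.hypot(P[:,0]-.449,P[:,1]+.356)<.03); Q=P[m]; print(m.sum(),Q.min(0),Q.max(0),Q.mean(0))
q=(P[(P[:,2]>.047)&(P[:,2]<.057)&(np.hypot(P[:,0]-.449,P[:,1]+.356)<.03)]).mean(0)
print(shift([q[0],q[1],.036]))"
```

```text
9.25 [ 0.4501 -0.355   0.1712]
264 [ 0.44179233 -0.36618794  0.04708203] [ 0.45857185 -0.34900219  0.05430539] [ 0.45038841 -0.35699822  0.05180036]
153 [ 0.43225567 -0.37532621  0.01201162] [ 0.46773588 -0.339847    0.01987371] [ 0.45484724 -0.3508988   0.01698548]
[-0.0047  0.003   0.4541]
```

View pics/w5.png

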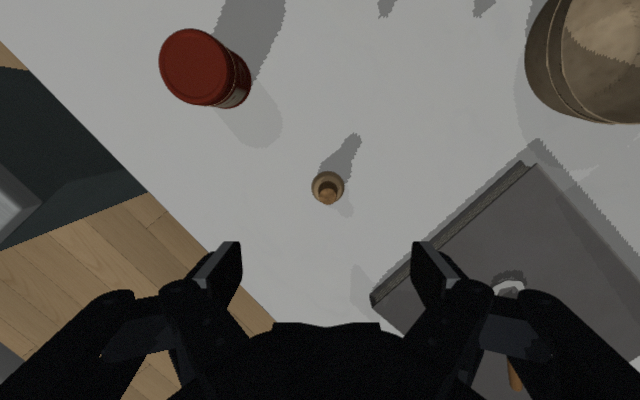

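The ball stopper's cork is at (327,194), centred between the fingers. The dark tray's corner at (372,300) may be close to the right finger, so I'll check the clearance.

```bash
python3 -c "
from h import *
f=np.load('pics/w5.npz'); c=cams.camera_info('wrist'); H=c['hand_eye']
for u,v in [(377,298),(400,270),(440,240),(400,285)]:
    Z=f['d'][v,u]; p=H[:3,:3]@[(u-c['cx'])/c['fx']*Z,(v-c['cy'])/c['fy']*Z,Z]+H[:3,3]; w=f['R']@p+f['p']; print(u,v,w.round(3),'tool xy',p[:2].round(3))"
```

```text
377 298 [ 0.412 -0.505  0.013] tool xy [-0.142  0.063]
400 270 [ 0.454 -0.498  0.002] tool xy [-0.11   0.092]
440 240 [ 0.513 -0.49   0.009] tool xy [-0.067  0.133]
400 285 [ 0.446 -0.498  0.028] tool xy [-0.115  0.086]
```

Request:
step_arm(plan=[-0.004, 0.003, 0.2, 0, -0.004, 0.003, 0.35, 0, -0.004, 0.003, 0.43, 0, -0.004, 0.003, 0.455, 0, -0.004, 0.003, 0.455, 0, -0.004, 0.003, 0.455, 0, -0.004, 0.003, 0.455, 0, -0.004, 0.003, 0.455, 0])

```text
t: 10.1
ee_pos: [0.4501, -0.3583, 0.0363]
orientation: [[0.622, 0.783, 0.002], [0.783, -0.622, -0.002], [-0.0, 0.003, -1.0]]
force: [-0.3, 0.8, -0.5]
grip_width: 1.001
grip_force: 0.0
```

Request:
step_arm(plan=[0.002, 0, 0.018, 0, 0.002, 0, 0.018, 0, 0.002, 0, 0.018, 0])

```text
t: 10.4
ee_pos: [0.4495, -0.3571, 0.0288]
orientation: [[0.622, 0.783, -0.0], [0.783, -0.622, 0.0], [-0.0, -0.001, -1.0]]
force: [0.3, 1.0, -0.4]
grip_width: 1.004
grip_force: 0.0
```

Request:
step_arm(plan=[0, 0, 0, 0, 0, 0, 0, 0, 0, 0, 0, 0, 0, 0, 0, 0, 0, 0, 0, 0, 0, 0, 0, 0, 0, 0, 0, 0, 0, 0, 0, 0, 0, 0, 0, 0, 0, 0, 0, 0], jaw=1, newtons=40)

```text
t: 11.4
ee_pos: [0.4498, -0.3573, 0.0293]
orientation: [[0.622, 0.783, 0.0], [0.783, -0.622, -0.0], [0.0, 0.0, -1.0]]
force: [1.1, 0.4, 1.9]
grip_width: 0.206
grip_force: 39.2
```

Request:
step_arm(plan=[0, 0, -0.1, 0, 0, 0, -0.25, 0, 0, 0, -0.4, 0, 0, 0, -0.55, 0, 0, 0, -0.7, 0, 0, 0, -0.75, 0, 0, 0, -0.75, 0, 0, 0, -0.75, 0])

```text
t: 12.2
ee_pos: [0.4496, -0.3572, 0.2528]
orientation: [[0.622, 0.783, -0.001], [0.783, -0.622, 0.001], [0.0, -0.001, -1.0]]
force: [0.1, -0.1, -1.5]
grip_width: 0.202
grip_force: 39.2
```

```bash
python3 -c "
from h import *
wrist('w6'); s=get_state(); print(s['grip_width'],s['grip_force'],shift([.461,-.1,.25]))"
```

```text
12.2 [ 0.4496 -0.3572  0.2528]
0.20163111197162897 39.184851844911464 [ 0.6949 -0.5024  0.0084]
```

View pics/w6.png

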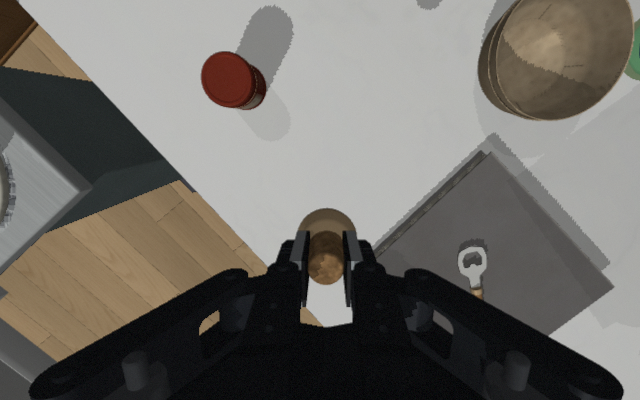

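The ball stopper is held upright in the jaws at (327,240). Now I'll carry it back.

Request:
step_arm(plan=[0.11, -0.08, 0, 0, 0.22, -0.16, 0, 0, 0.35, -0.25, 0, 0, 0.48, -0.35, 0, -0.02, 0.6, -0.44, 0, -0.04, 0.695, -0.502, 0, -0.06, 0.695, -0.502, 0, -0.08, 0.695, -0.502, 0, -0.1, 0.695, -0.502, 0, -0.12, 0.695, -0.502, 0, -0.137, 0.695, -0.502, 0, -0.137])

```text
t: 13.35
ee_pos: [0.4608, -0.1001, 0.2522]
orientation: [[-0.19, 0.982, -0.003], [0.982, 0.19, 0.001], [0.001, -0.003, -1.0]]
force: [-0.3, -0.2, -0.2]
grip_width: 0.205
grip_force: 39.2
```

```bash
python3 -c "
from h import *
s=get_state();print(s['t'],s['ee_pos'],s['grip_width']); print(shift([.472,.187,.25]))"
```

```text
13.35 [ 0.46084151 -0.10010748  0.25222546] 0.204915708441772
[0.9325 0.2186 0.0079]
```

Request:
step_arm(plan=[0.15, 0.035, 0, 0, 0.31, 0.073, 0, 0, 0.47, 0.11, 0, 0, 0.63, 0.15, 0, 0, 0.8, 0.19, 0, 0, 0.91, 0.213, 0, 0, 0.932, 0.219, 0, 0, 0.932, 0.219, 0, 0, 0.932, 0.219, 0, 0])

```text
t: 14.25
ee_pos: [0.473, 0.1858, 0.2535]
orientation: [[-0.187, 0.982, -0.001], [0.982, 0.187, -0.001], [-0.001, -0.001, -1.0]]
force: [-0.5, -0.7, -1.6]
grip_width: 0.204
grip_force: 39.2
```

```bash
python3 -c "
from h import *
import cv2
wrist('w7')
c=cams.camera_info('wrist'); f=np.load('pics/w7.npz'); H=c['hand_eye']; d=f['d']
v,u=np.nonzero(d>0); Z=d[v,u]; P=np.c_[(u-c['cx'])/c['fx']*Z,(v-c['cy'])/c['fy']*Z,Z]@H[:3,:3].T+H[:3,3]; P=P@f['R'].T+f['p']
Q=P[(P[:,2]>.15)&(P[:,2]<.17)&(abs(P[:,0]-.47)<.07)&(abs(P[:,1]-.287)<.06)]
o,r=cv2.minEnclosingCircle(Q[:,:2].astype(np.float32)); print(len(Q),o,r,shift([*o,.185]))"
```

```text
14.25 [0.473  0.1858 0.2535]
3046 (0.47204214334487915, 0.28739073872566223) 0.04000332951545715 [0.3345 0.0598 0.2291]
```

Request:
step_arm(plan=[0.15, 0.027, 0, 0, 0.29, 0.052, 0, 0, 0.334, 0.06, 0, 0, 0.334, 0.06, 0.1, 0, 0.334, 0.06, 0.2, 0, 0.334, 0.06, 0.245, 0, 0.334, 0.06, 0.245, 0, 0.334, 0.06, 0.245, 0, 0.334, 0.06, 0.245, 0])

```text
t: 15.2
ee_pos: [0.4727, 0.2884, 0.1824]
orientation: [[-0.188, 0.982, 0.002], [0.982, 0.188, 0.001], [0.001, 0.002, -1.0]]
force: [-0.9, -0.4, 0.0]
grip_width: 0.207
grip_force: 39.2
```

Request:
step_arm(plan=[0, 0, 0, 0, 0, 0, 0, 0, 0, 0, 0, 0, 0, 0, 0, 0, 0, 0, 0, 0, 0, 0, -0.1, 0, 0, 0, -0.2, 0, -0.15, -0.03, -0.2, 0, -0.3, -0.06, -0.2, 0, -0.33, -0.063, -0.2, 0, -0.33, -0.063, -0.2, 0, -0.33, -0.063, -0.2, 0], jaw=-1)

```text
t: 16.4
ee_pos: [0.4722, 0.1882, 0.2405]
orientation: [[-0.188, 0.982, 0.0], [0.982, 0.188, 0.0], [0.0, 0.0, -1.0]]
force: [-0.0, 0.5, 0.8]
grip_width: 0.997
grip_force: 0.0
```

```bash
python3 -c "
from h import *
import cv2
wrist('w8'); a=cv2.imread('pics/w8.png')
p,d=cams.read_camera('scene'); p=p[:,:,::-1]
m=np.zeros((600,800,3),np.uint8); m[:,:400]=0
m[:480,:400]=cv2.resize(a[0:160,280:413],(400,480)); m[:480,400:800]=cv2.resize(np.ascontiguousarray(p[130:250,180:280]),(400,480))
cv2.imwrite('pics/fin.png',m)"
```

```text
16.4 [0.4722 0.1882 0.2405]
```

View pics/fin.png

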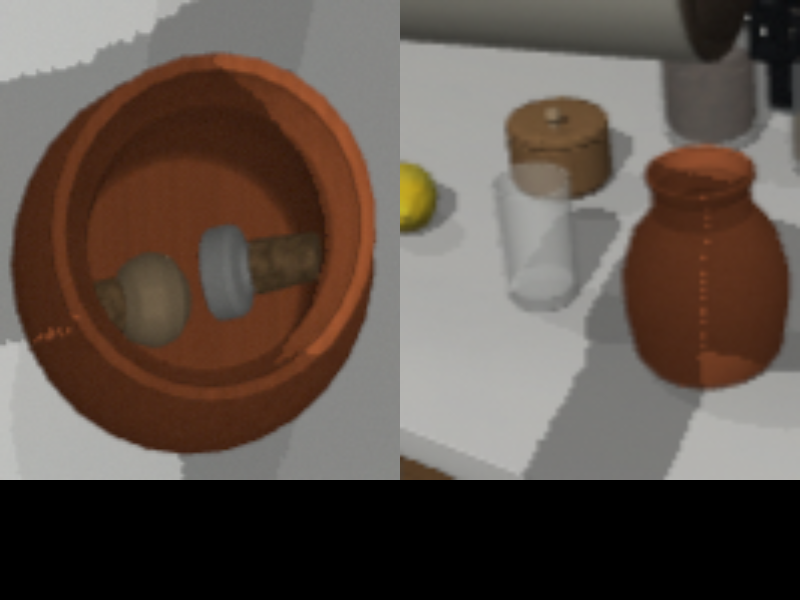

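Both stoppers lie on the jar floor: the ball at crop (150,300) and the flat at (225,270). The jar and glass are upright and the gripper is clear.

```bash
python3 -c "
from rig import workorder
print(workorder.job_done())"
```

```text
the job is handed in; nothing more can be done
None
```

Both stoppers are down inside the jar, the jar and glass are still standing where they were, and the job was handed in at about 16.5 s of the 54 s allowed.

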